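# Find the empty tin by its weight and zero the kitchen scale under it

### The arm

A 6-joint arm with a two-finger parallel gripper is mounted at the origin on the work surface. World frame = base frame: x ahead of the robot, y to its left, z up, the work surface at z = 0. Lengths are in mm, angles in rad, forces in N, time in s.
With the tool pointing down it reaches from about 275 to 750 mm from the base axis. Payload 10.2 kg.
Tool frame: the origin (TCP) lies between the finger pads; the fingertips stand ctrl.tips_ahead ahead of it and the grasp point (between the pads) lies 8 mm behind it (ctrl.tips_ahead is the distance from the TCP to the fingertips, in mm); z points along the fingers, y is the direction in which the jaws open and shut (so a half turn about z gives the same grasp; the last joint's range is limited). The gripper opens to 85 mm and grips with 20 to 120 N. Pads are 22 mm wide; open, the fingers measure 114 mm over their backs; the gripper's body (76 mm by 85 mm) begins 54 mm behind the grasp point. The pads swing forward as they close: fully open they stand 13 mm farther back than shut.
Start: joints at [0.919, 0.313, 1.498, -0, 1.331, -0.223], TCP at [218.297, 477.47, 242.294] pointing down, gripper open.
Joint ranges: [-2.94, 2.94], [-0.97, 2.17], [0.19, 2.56], [-1.23, 4.37], [0.02, 3.11], [-2.88, 2.88]. Speed limits (rad/s): [2.39, 2.39, 3.01, 3.14, 3.14, 3.14].

### API

Orientations are given as a unit quaternion [w, x, y, z].
In Python, from rig import ctrl gives the robot as it stands. The module is installed in compiled form; this text tells all that it offers.
- The arm moves only by the tool move_arm, never from a script. Its argument "motion" is a list of rows, each an object with "offset": the shift along the tool's x, y, z in m, a list of three; "angular": the turn, a rotation vector about the tool's x, y, z in degrees, a list of three; "jaw": the finger opening in m, from 0 to 0.0854. In form: [{"offset": [tx, ty, tz], "angular": [ax, ay, az], "jaw": jaw}, ...]. A call has 1 to 5 rows; each row is the pose to reach, as a shift and turn from the pose commanded when the call began, along the tool's axes at that moment; what a row does not reach only later rows make up. A row lasts 1/8 s, in which the tool goes at most 62.5 mm and 10.7 degrees, less where a joint would pass 70% of its speed; a pose out of reach is approached as far as the arm can. A call with a gripper value outside its range is refused whole. The fingers move at their own pace and stop on an object; "squeeze" is the grip in N (left out, the last holds). Time passes only in rows, so rows that repeat a pose let the fingers close. It gives the time, the measured TCP pose, the force and the opening at its end, in the units of the state.
- ctrl.sense(): the state, without advancing time (a new reading comes with each control period).
- ctrl.capture(name): name is "scene" or "top" or "wrist"; returns a dict with "img" (480x640x3 uint8, red, green, blue), "intrinsics" (3x3 intrinsics, pixels), "rvec" (rotation vector, rad) and "tvec" (3), from world to camera coordinates, as OpenCV has them. Camera axes: x right, y down, z forward; pixel columns grow to the right and rows downward; lengths in mm; the calibration is good to about 2 mm. A picture is of the moment at which its call begins. There is no depth.
- ctrl.finish_job(): hands the job in, once; it reports no verdict.
The state is a dict: "time_s": time; "joints": joint angles; "dq": joint speeds; "tau": joint torques, N m; "eef_pos": TCP position; "ee_rot": TCP orientation; "force": force on the tool from outside, world axes, zero at the start; "wrist_torque": the same for the moment, N m; "grip_width": opening from 0.0 (shut) to 1.0 (fully open).
Only numpy, scipy, OpenCV 4.12 (cv2) and the standard library are available. Lean on these libraries where they do the work, as an engineer would, in place of code of your own. Each camera call takes 0.05 s, during which the arm holds its last target. There are 200 camera calls.

### The job

I am about to refill the red storage tins. They look alike, so lift them and feel which one is empty, which is full and which is only part full: stand the empty one in the middle of the scale's platform and turn the scale's knob so that it reads zero with that tin on it, stand the full one on the middle of the cork mat, and leave the part-full one standing in its own place. Set things down gently and do not shift or knock over anything else.

Things in the scene. Friction and masses are not known exactly. Their poses are not given: they have to be found in the camera images.
- tin_a: one of three look-alike square tins, red with a cream lid that is held fast, 64 x 64 mm, 120 mm tall, flat upright sides. One is empty (about 0.15 kg), one part full (about 0.3 kg), one full (about 0.5 kg); which is which changes and cannot be seen, only felt as weight. Origin: centre of its underside; z up, x and y square to its sides
- tin_b: one of three look-alike square tins, red with a cream lid that is held fast, 64 x 64 mm, 120 mm tall, flat upright sides. One is empty (about 0.15 kg), one part full (about 0.3 kg), one full (about 0.5 kg); which is which changes and cannot be seen, only felt as weight. Origin: centre of its underside; z up, x and y square to its sides
- tin_c: one of three look-alike square tins, red with a cream lid that is held fast, 64 x 64 mm, 120 mm tall, flat upright sides. One is empty (about 0.15 kg), one part full (about 0.3 kg), one full (about 0.5 kg); which is which changes and cannot be seen, only felt as weight. Origin: centre of its underside; z up, x and y square to its sides
- mat: square cork mat fixed to the counter, 140 x 140 mm and 8 mm thick. Origin: centre of its underside; x and y square to its sides
- scale: cream mechanical kitchen scale, fixed, 260 mm long (its x) and 150 mm wide (its y). Origin: centre of its footprint on the counter. The housing is 60 mm tall under the platform; towards its -x end lies a dial face that slopes down to -x at 0.26 rad (15 degrees), rising from about 30 to 56 mm
- platform: the scale's square steel platform, 140 x 140 mm, 55 mm towards the scale's +x from its origin. Origin: centre of its top face, 85 mm above the counter when empty. It sinks 16 mm for 1 kg, on a spring, and so turns the pointer
- knob_grip (a point): point on the axis of the round black zeroing knob (36 mm in diameter, 31 mm tall) in the middle of the dial face, 25 mm above the face; its z points out of the face along that axis. Knob and white dial turn as one piece, up to 3 rad either way from the zero mark facing the platform, against 0.03 N m of friction, and stay where they are left
- pointer_tip (a point): tip of the thin black pointer, 43 mm from the knob's axis, just above the dial. The load on the platform drives it, clockwise seen from above, one turn for 1 kg; with the platform empty it points straight at the platform (the scale's +x). Turning the knob does not move it
- zero_mark (a point): inner part of the red zero mark on the white dial, 43 mm from the knob's axis; it turns with the knob. The scale reads zero when the pointer's tip lies on it. Black marks go round the dial every 50 g (10 g is 2.7 mm at the tip)
- mill: bystander: dark wooden pepper mill, 52 mm across, 136 mm tall, upright. Origin: centre of its underside. Leave it where it is.
- shaker: bystander: white sugar shaker with a steel top, 53 mm across, 105 mm tall, upright. Origin: centre of its underside. Leave it where it is.
- spice_jar: bystander: amber glass spice jar with a black lid, 51 mm across, 95 mm tall, upright. Origin: centre of its underside. Leave it where it is.
- berry_bowl: bystander: blue bowl of strawberries, 132 mm across, 80 mm tall, near the back. Origin: centre of its underside. Leave it where it is.
- mug: bystander: grey-green mug, 78 mm across (110 mm with its handle), 90 mm tall. Origin: centre of its underside. Leave it where it is.
- spoon: bystander: wooden spoon lying flat, 240 mm long (its x), under 30 mm high. Origin: under its middle. Leave it where it is.
Things that resemble listed ones, but are neither listed nor needed, are in the scene too. What is shaped like the tin_c but yellow is not meant. What is shaped like the tin_a but blue is not meant.

How it is judged (in metres and radians):
At the end, for the whole second after the job is handed in: Upright and at rest: the empty tin on the platform, within 30 mm of its middle each way, bearing 0.9 to 2.15 N, the pointer's tip within 3 mm of the zero mark; the full tin on the mat (over 3.9 N), within 36 mm of its middle each way; the part-full tin on the counter within 50 mm of its start (((contact force between tin_a and platform between 0.9 and 2.15 N and x of tin_a in the frame of platform between -0.03 and 0.03 m and y of tin_a in the frame of platform between -0.03 and 0.03 m and contact force between tin_b and mat above 3.9 N and x of tin_b in the frame of mat between -0.036 and 0.036 m and y of tin_b in the frame of mat between -0.036 and 0.036 m and height (world z) of tin_c below 0.006 m and distance of tin_c from where it was at the start of the episode below 0.05 m) or (contact force between tin_a and platform between 0.9 and 2.15 N and x of tin_a in the frame of platform between -0.03 and 0.03 m and y of tin_a in the frame of platform between -0.03 and 0.03 m and contact force between tin_c and mat above 3.9 N and x of tin_c in the frame of mat between -0.036 and 0.036 m and y of tin_c in the frame of mat between -0.036 and 0.036 m and height (world z) of tin_b below 0.006 m and distance of tin_b from where it was at the start of the episode below 0.05 m) or (contact force between tin_b and platform between 0.9 and 2.15 N and x of tin_b in the frame of platform between -0.03 and 0.03 m and y of tin_b in the frame of platform between -0.03 and 0.03 m and contact force between tin_a and mat above 3.9 N and x of tin_a in the frame of mat between -0.036 and 0.036 m and y of tin_a in the frame of mat between -0.036 and 0.036 m and height (world z) of tin_c below 0.006 m and distance of tin_c from where it was at the start of the episode below 0.05 m) or (contact force between tin_b and platform between 0.9 and 2.15 N and x of tin_b in the frame of platform between -0.03 and 0.03 m and y of tin_b in the frame of platform between -0.03 and 0.03 m and contact force between tin_c and mat above 3.9 N and x of tin_c in the frame of mat between -0.036 and 0.036 m and y of tin_c in the frame of mat between -0.036 and 0.036 m and height (world z) of tin_a below 0.006 m and distance of tin_a from where it was at the start of the episode below 0.05 m) or (contact force between tin_c and platform between 0.9 and 2.15 N and x of tin_c in the frame of platform between -0.03 and 0.03 m and y of tin_c in the frame of platform between -0.03 and 0.03 m and contact force between tin_a and mat above 3.9 N and x of tin_a in the frame of mat between -0.036 and 0.036 m and y of tin_a in the frame of mat between -0.036 and 0.036 m and height (world z) of tin_b below 0.006 m and distance of tin_b from where it was at the start of the episode below 0.05 m) or (contact force between tin_c and platform between 0.9 and 2.15 N and x of tin_c in the frame of platform between -0.03 and 0.03 m and y of tin_c in the frame of platform between -0.03 and 0.03 m and contact force between tin_b and mat above 3.9 N and x of tin_b in the frame of mat between -0.036 and 0.036 m and y of tin_b in the frame of mat between -0.036 and 0.036 m and height (world z) of tin_a below 0.006 m and distance of tin_a from where it was at the start of the episode below 0.05 m)) and angle between each of tin_a, tin_b, tin_c's own z axis and vertical below 0.06 rad and linear speed of each of tin_a, tin_b, tin_c below 0.02 m/s and distance between pointer_tip and zero_mark below 0.003 m); the robot touches nothing.
It fails at once if a bystander (mill, shaker, spice jar, bowl, mug, spoon) is knocked over or pushed more than 3 cm away (distance of any of mill, shaker, spice_jar, berry_bowl, mug, spoon from where it was at the start of the episode above 0.03 m or angle between any of mill, shaker, spice_jar, berry_bowl, mug's own z axis and vertical above 0.5 rad).
It fails at once if a tin is tipped over (angle between any of tin_a, tin_b, tin_c's own z axis and vertical above 0.5 rad).
It fails at once if a tin is dropped or slammed down: more than 40 N on the scale's platform or 80 N on the mat (contact force between platform and anything else above 40 N or contact force between mat and anything else above 80 N).
It also fails if it takes over 72 s, if anything falls off the work surface, if the arm or the gripper's body presses on something with over 40 N, if the wrist force passes 120 N, or if a joint passes its speed limit or range.

## Working session

There is one attempt and no reset: what is moved stays moved. The work goes in short steps, Python scripts to look and compute and a tool call to move; the robot and the scene stay as the last step left them, time stands still between calls to the robot, and variables do not carry over. Pictures are saved under pics/ and viewed, about 8 in all and at most 12, crops included, and the job is handed in when it is done.

Besides the shell and the picture viewer there is one more tool, called after "Request:" as name([rows], argument=value, ...), one row to a line, values as JSON. move_arm: Moves the arm, as the interface text tells. Its arguments: {"type":"object","properties":{"motion":{"type":"array","items":{"type":"object","properties":{"offset":{"type":"array","items":{"type":"number"}},"angular":{"type":"array","items":{"type":"number"}},"jaw":{"type":"number"}}}},"squeeze":{"type":"number"}},"required":["motion"]}

```bash
mkdir -p pics; cat > h.py <<'E'
import numpy as np, cv2
from scipy.spatial.transform import Rotation as R
from rig import ctrl
def cap(n,f):
    c=ctrl.capture(n); cv2.imwrite(f'pics/{f}.png',c['img'][:,:,::-1]); np.savez(f'pics/{f}.npz',**c); return c
def ray(c,u,v,z):
    K=np.array(c['intrinsics']);Rm=cv2.Rodrigues(np.array(c['rvec'],float))[0];t=np.array(c['tvec'],float).ravel()
    o=-Rm.T@t; d=Rm.T@np.linalg.inv(K)@[u,v,1]; return (o+d*(z-o[2])/d[2]).round(1)
def proj(c,P):
    return cv2.projectPoints(np.array(P,float).reshape(-1,3),np.array(c['rvec'],float),np.array(c['tvec'],float),np.array(c['intrinsics']),None)[0][:,0].round(1)
E
python3 - <<'E'
from h import *
print(ctrl.sense(), ctrl.tips_ahead)
a=cap('top','top0');b=cap('scene','scene0')
for c in (a,b): print(c['tvec'],c['rvec'],c['intrinsics'])
E
```

```text
{'time_s': 0.0, 'joints': array([ 9.18618199e-01,  3.13427618e-01,  1.49844068e+00, -3.63985969e-05,
        1.33104833e+00, -2.23420241e-01]), 'dq': array([-6.12732516e-04,  3.78019951e-04,  7.51592759e-04, -1.10059011e-03,
        1.59347464e-03, -6.10410288e-05]), 'tau': array([ 3.12881984e-04, -4.12262893e+01, -2.59742832e+01, -1.66373370e-04,
        4.12719761e-03, -1.05439071e-06]), 'eef_pos': array([218.13201807, 477.25447418, 241.74518358]), 'ee_rot': array([-2.64638923e-04,  2.12736349e-01,  9.77109414e-01, -6.07046985e-04]), 'force': array([ 0.70996198,  0.22022297, -0.19485313]), 'wrist_torque': array([ 0.02368677, -0.00821311,  0.00374479]), 'grip_width': 0.9954350272857243} 11.0
[-77.33536858 588.76334903 959.65814374] [ 2.13906669 -2.09770694  0.2131056 ] [[462.15064708   0.         317.65869065]
 [  0.         462.15064708 236.29061718]
 [  0.           0.           1.        ]]
[ 286.74109075 -354.90741503 1486.69073364] [ 1.44866563  2.24202168 -0.77582192] [[473.40455402   0.         317.21788219]
 [  0.         473.40455402 239.32784731]
 [  0.           0.           1.        ]]
```

View pics/top0.png

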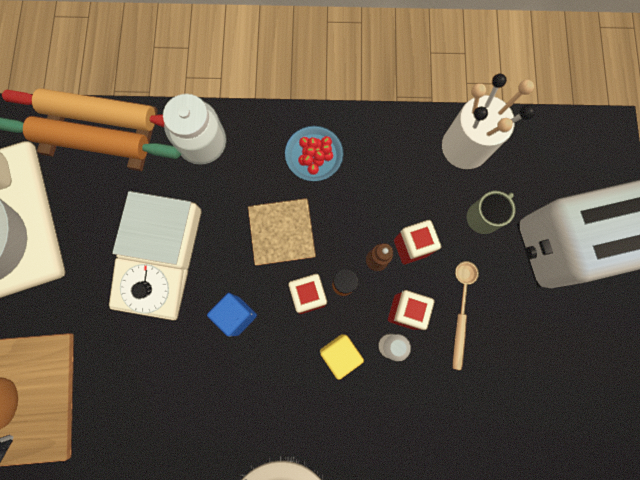

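View pics/scene0.png

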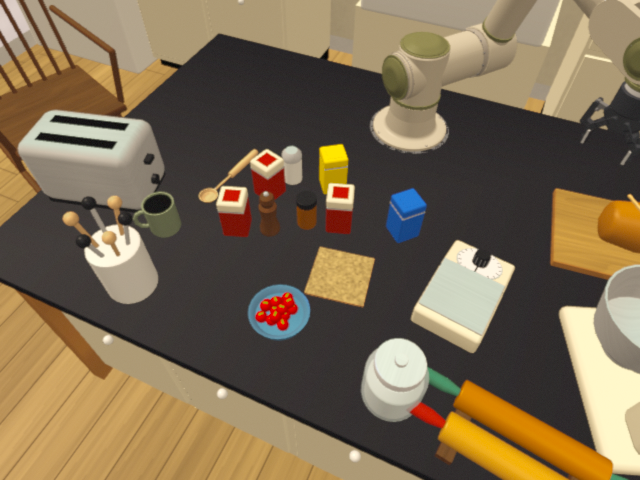

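Top view: the red tins with cream lids are at (308,293), (421,238) and (414,310). The look-alikes to avoid are yellow (342,357) and blue (232,315). The mat is at (282,232), the scale at (155,255), the jar at (345,283), the mill at (380,256) and the shaker at (395,347).

```bash
python3 - <<'E'
from h import *
im=cv2.imread('pics/top0.png')
cv2.imwrite('pics/c1.png',cv2.resize(im[190:390,240:460],None,fx=3,fy=3,interpolation=cv2.INTER_CUBIC))
c=dict(np.load('pics/top0.npz'))
print(proj(c,[[218,477,242],[0,0,0],[500,0,0],[500,200,0]]))
# lid contours: cream+red lid pixels
hsv=cv2.cvtColor(im,cv2.COLOR_BGR2HSV)
cream=cv2.inRange(hsv,(10,10,180),(40,90,255))
n,l,s,ce=cv2.connectedComponentsWithStats(cream)
for i in range(1,n):
    if 250<s[i,4]<4000 :
        p=cv2.findContours((l==i).astype('uint8'),cv2.RETR_EXTERNAL,cv2.CHAIN_APPROX_NONE)[0][0]
        r=cv2.minAreaRect(p); b=cv2.boxPoints(r); w=np.array([ray(c,*q,120)[:2] for q in b])
        e=np.diff(w,axis=0); print(np.round(r[0]),w.mean(0).round(),np.linalg.norm(e,axis=1).round(),np.degrees(np.arctan2(e[:,1],e[:,0])).round(1))
# mat
for n_,m,z in (('mat',cv2.inRange(hsv,(8,70,120),(25,200,255)),8),):
    n,l,s,ce=cv2.connectedComponentsWithStats(cv2.morphologyEx(m,cv2.MORPH_CLOSE,np.ones((5,5))))
    for i in range(1,n):
        if s[i,4]>2500 and 200<ce[i][1]<330 and 200<ce[i][0]<330:
            p=np.argwhere(l==i)[:,::-1].astype('float32'); r=cv2.minAreaRect(p); w=np.array([ray(c,*q,z)[:2] for q in cv2.boxPoints(r)])
            e=np.diff(w,axis=0);print('mat',w.mean(0),np.linalg.norm(e,axis=1),np.degrees(np.arctan2(e[:,1],e[:,0])))
# platform corners read from view
w=np.array([ray(c,*q,85)[:2] for q in [(127,193),(200,204),(187,266),(113,256)]]);print('plat',w,w.mean(0))
print('bystanders jar',ray(c,345,283,95),'mill',ray(c,383,252,136),'shaker',ray(c,399,348,105),'mug',ray(c,497,208,90),'blue',ray(c,233,314,120),'yellow',ray(c,342,357,120),'knob',ray(c,145,289,75))
cv2.imwrite('pics/c2.png',cv2.resize(im[180:330,95:215],None,fx=4,fy=4,interpolation=cv2.INTER_CUBIC))
E
```

```text
[[-14.  428.5]
 [280.4 519.8]
 [288.  279.4]
 [200.7 277.7]]
[487. 121.] [ 842. -430.] [118. 114. 116.] [ -83.2 -178.8   96.7]
[197. 129.] [810. 199.] [110.  80. 108.] [ -38.  -132.9  141.3]
[604. 211.] [ 645. -665.] [181.  87. 177.] [ -74.7 -173.   105. ]
[  4. 228.] [584. 585.] [105.  15. 105.] [   8.7  -88.8 -171.4]
[421. 238.] [ 578. -280.] [66. 63. 65.] [ -70.2 -163.5  109.6]
[613. 269.] [ 521. -670.] [117.  13. 116.] [ -76.7 -173.9  103.3]
[307. 293.] [461. -47.] [64. 63. 63.] [ -71.7 -161.9  108.1]
[415. 310.] [ 432. -263.] [64. 64. 64.] [ -16.9 -104.9  162.5]
[281. 470.] [128.  -6.] [143.  30. 142.] [ -89. -179.   91.]
mat [611.3    19.525] [143.96534305 141.57294939 140.31952822] [ -80.76667649 -171.18306805   98.97899494]
plat [[672.9 352. ]
 [651.3 191.2]
 [515.3 209.3]
 [533.5 367.7]] [593.25 280.05]
bystanders jar [ 484.9 -124.6   95. ] mill [ 544.9 -198.4  136. ] shaker [ 355.7 -233.2  105. ] mug [ 654.1 -452.7   90. ] blue [416.1 100.4 120. ] yellow [ 336.9 -118.2  120. ] knob [465.9 297.2  75. ]
```

View pics/c1.png

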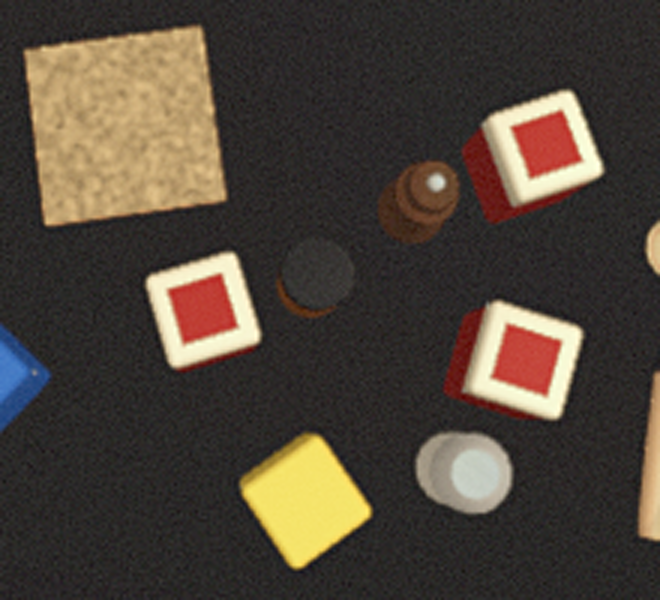

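View pics/c2.png

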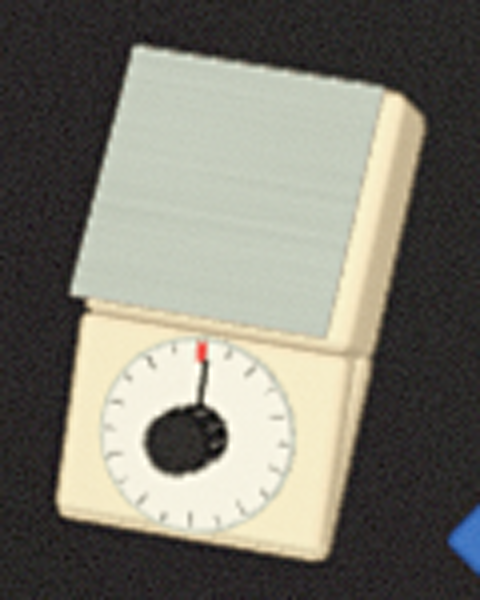

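c1 confirms three cream-lidded red tins. c2 shows the platform corners at crop (135,45), (383,87), (328,340) and (72,296). The dial centre is at about (198,435), and the pointer and the red mark both face the platform. Tin A must be gripped along 18° because of the jar, B along 18° because of the mill, and C along 73° because of the shaker.

```bash
cat >> h.py <<'E'
def down(yaw): # tool y at world yaw (deg), z down
    y=np.radians(yaw); Y=np.array([np.cos(y),np.sin(y),0]); Z=np.array([0,0,-1.]); return R.from_matrix(np.array([np.cross(Y,Z),Y,Z]).T)
def plan(wps):
    s=ctrl.sense(); q=s['ee_rot']; p=np.array(s['eef_pos']); r=R.from_quat([q[1],q[2],q[3],q[0]])
    print('t',s['time_s'],'pos',p.round(1),'yaw',np.degrees(np.arctan2(*r.as_matrix()[[1,0],1])).round(1),'F',s['force'].round(2),'grip',round(s['grip_width'],3),'j',s['joints'].round(2))
    for w in wps:
        P=np.array(w[:3],float); Q=w[3] if not np.isscalar(w[3]) else down(w[3])
        print('off',(r.inv().apply(P-p)/1000).round(4).tolist(),'ang',(r.inv()*Q).as_rotvec(degrees=True).round(2).tolist()); p,r=P,Q
E
python3 - <<'E'
from h import *
c=dict(np.load('pics/top0.npz'))
w=np.array([ray(c,95+u/4,180+v/4,85)[:2] for u,v in [(135,45),(383,87),(328,340),(72,296)]]);print('plat',w,w.mean(0))
e=np.diff(w,axis=0);print(np.linalg.norm(e,axis=1),np.degrees(np.arctan2(e[:,1],e[:,0])))
print('dial',ray(c,95+198/4,180+435/4,43))
plan([[461,-47,230,18],[461,-47,77,18],[461,-47,230,18]])
E
```

```text
plat [[676.9 348.6]
 [656.  211.6]
 [517.  230.6]
 [537.8 368.2]] [596.925 289.75 ]
[138.58502805 140.29255148 139.16321353] [-98.67386677 172.21644047  81.40408856]
dial [468.9 310.1  43. ]
t 0.1 pos [218.1 477.3 241.8] yaw 65.4 F [-0.17  0.4  -0.02] grip 0.997 j [ 0.92  0.31  1.5   0.    1.33 -0.22]
off [-0.4389, -0.3759, 0.0121] ang [-0.07, 0.01, 47.43]
off [0.0, 0.0, 0.153] ang [0.0, 0.0, 0.0]
off [0.0, 0.0, -0.153] ang [0.0, 0.0, 0.0]
```

Request:
move_arm([
  {"offset": [-0.22,-0.188,0.006],"angular": [0,0,0],"jaw": 0.085},
  {"offset": [-0.22,-0.188,0.006],"angular": [0,0,0],"jaw": 0.085},
  {"offset": [-0.22,-0.188,0.006],"angular": [0,0,0],"jaw": 0.085},
  {"offset": [-0.22,-0.188,0.006],"angular": [0,0,0],"jaw": 0.085},
  {"offset": [-0.22,-0.188,0.006],"angular": [0,0,0],"jaw": 0.085},
])

```text
time_s: 0.72
eef_pos: [340.7, 212.8, 236.2]
ee_rot: [-0.0, 0.214, 0.977, -0.0]
force: [1.4, 1.4, 0.2]
grip_width: 0.997
```

Request:
move_arm([
  {"offset": [-0.219,-0.188,0.006],"angular": [0,0,47.4],"jaw": 0.085},
  {"offset": [-0.219,-0.188,0.006],"angular": [0,0,47.4],"jaw": 0.085},
  {"offset": [-0.219,-0.188,0.006],"angular": [0,0,47.4],"jaw": 0.085},
  {"offset": [-0.219,-0.188,0.006],"angular": [0,0,47.4],"jaw": 0.085},
  {"offset": [-0.219,-0.188,0.006],"angular": [0,0,47.4],"jaw": 0.085},
])

```text
time_s: 1.35
eef_pos: [461.7, -49.6, 229.9]
ee_rot: [-0.0, 0.59, 0.807, -0.0]
force: [0.7, 0.7, -0.2]
grip_width: 0.994
```

```bash
python3 - <<'E'
from h import *
plan([[461,-47,230,18],[461,-47,77,18]])
c=cap('wrist','w1'); print(proj(c,[[461,-47,120],[496,-16,120]]))
E
```

```text
t 1.35 pos [461.7 -49.6 229.9] yaw 17.7 F [ 0.67  0.69 -0.19] grip 0.994 j [-0.36  0.19  1.69 -0.    1.26 -0.67]
off [0.0027, 0.0001, -0.0001] ang [-0.03, -0.01, -0.3]
off [0.0, 0.0, 0.153] ang [0.0, 0.0, 0.0]
[[324.6 241.3]
 [397.  210.5]]
```

View pics/w1.png

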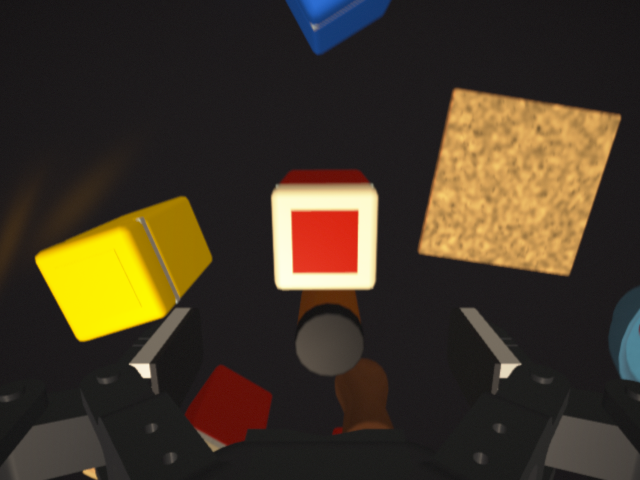

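The wrist view shows the lid centre at (324,241), as predicted, and square to the jaws. Next I descend, grip and lift.

Request:
move_arm([
  {"offset": [0.002,0,0.05],"angular": [0,0,-0.3],"jaw": 0.085},
  {"offset": [0.002,0,0.1],"angular": [0,0,-0.3],"jaw": 0.085},
  {"offset": [0.002,0,0.14],"angular": [0,0,-0.3],"jaw": 0.085},
  {"offset": [0.002,0,0.153],"angular": [0,0,-0.3],"jaw": 0.085},
  {"offset": [0.002,0,0.153],"angular": [0,0,-0.3],"jaw": 0.085},
])

```text
time_s: 2.02
eef_pos: [460.7, -45.1, 77.5]
ee_rot: [-0.0, 0.585, 0.811, -0.0]
force: [-0.2, -0.1, 0.8]
grip_width: 0.992
```

Request:
move_arm([
  {"offset": [0,0,0],"angular": [0,0,0],"jaw": 0.05},
  {"offset": [0,0,0],"angular": [0,0,0],"jaw": 0.05},
  {"offset": [0,0,0],"angular": [0,0,0],"jaw": 0.05},
  {"offset": [0,0,0],"angular": [0,0,0],"jaw": 0.05},
  {"offset": [0,0,0],"angular": [0,0,0],"jaw": 0.05},
], squeeze=40)

```text
time_s: 2.65
eef_pos: [461.1, -45.4, 78.8]
ee_rot: [0.001, 0.585, 0.811, 0.0]
force: [-3.3, -0.5, 4.9]
grip_width: 0.744
```

Request:
move_arm([
  {"offset": [0,0,-0.01],"angular": [0,0,0],"jaw": 0.05},
  {"offset": [0,0,-0.03],"angular": [0,0,0],"jaw": 0.05},
  {"offset": [0,0,-0.04],"angular": [0,0,0],"jaw": 0.05},
  {"offset": [0,0,-0.04],"angular": [0,0,0],"jaw": 0.05},
  {"offset": [0,0,-0.04],"angular": [0,0,0],"jaw": 0.05},
])

```text
time_s: 3.28
eef_pos: [460.3, -45.0, 116.8]
ee_rot: [-0.001, 0.585, 0.811, -0.0]
force: [0.1, -0.3, -4.8]
grip_width: 0.746
```

Request:
move_arm([
  {"offset": [0,0,0],"angular": [0,0,0],"jaw": 0.05},
  {"offset": [0,0,0],"angular": [0,0,0],"jaw": 0.05},
  {"offset": [0,0,0],"angular": [0,0,0],"jaw": 0.05},
])

```text
time_s: 3.65
eef_pos: [460.5, -45.1, 117.1]
ee_rot: [-0.0, 0.585, 0.811, -0.0]
force: [-0.4, 0.4, -5.0]
grip_width: 0.745
```

```bash
python3 - <<'E'
from h import *
plan([])
E
```

```text
t 3.65 pos [460.5 -45.1 117.1] yaw 18.3 F [-0.44  0.38 -4.98] grip 0.745 j [-0.35  0.33  1.84  0.    0.97 -0.67]
```

Tin A weighs about 5 N, so it is the full one and goes to the mat.

```bash
python3 - <<'E'
from h import *
c=dict(np.load('pics/top0.npz')); print(ray(c,314,154,80))
plan([[611,19.5,130,18.3],[611,19.5,86,18.3],[611,19.5,230,18.3],[578,-280,230,18.5]])
E
```

```text
[773.3 -54.1  80. ]
t 3.65 pos [460.5 -45.1 117.1] yaw 18.3 F [-0.44  0.38 -4.98] grip 0.745 j [-0.35  0.33  1.84  0.    0.97 -0.67]
off [0.014, 0.1631, -0.0129] ang [-0.02, -0.01, 0.03]
off [0.0, 0.0, 0.044] ang [0.0, 0.0, 0.0]
off [0.0, 0.0, -0.144] ang [0.0, 0.0, 0.0]
off [-0.274, -0.1254, 0.0] ang [0.0, 0.0, -0.2]
```

Request:
move_arm([
  {"offset": [0.005,0.045,-0.013],"angular": [0,0,0],"jaw": 0.05},
  {"offset": [0.009,0.1,-0.013],"angular": [0,0,0],"jaw": 0.05},
  {"offset": [0.014,0.145,-0.013],"angular": [0,0,0],"jaw": 0.05},
  {"offset": [0.014,0.163,-0.013],"angular": [0,0,0],"jaw": 0.05},
  {"offset": [0.014,0.163,-0.013],"angular": [0,0,0],"jaw": 0.05},
])

```text
time_s: 4.28
eef_pos: [611.2, 19.9, 129.5]
ee_rot: [-0.0, 0.585, 0.811, -0.0]
force: [-0.2, -1.4, -4.5]
grip_width: 0.742
```

Request:
move_arm([
  {"offset": [0,0,0.025],"angular": [0,0,0],"jaw": 0.05},
  {"offset": [0,0,0.038],"angular": [0,0,0],"jaw": 0.05},
  {"offset": [0,0,0.041],"angular": [0,0,0],"jaw": 0.05},
  {"offset": [0,0,0.044],"angular": [0,0,0],"jaw": 0.05},
  {"offset": [0,0,0.044],"angular": [0,0,0],"jaw": 0.05},
])

```text
time_s: 4.9
eef_pos: [611.2, 19.4, 87.0]
ee_rot: [0.001, 0.585, 0.811, 0.0]
force: [-0.2, 0.4, -4.9]
grip_width: 0.744
```

```bash
python3 - <<'E'
from h import *
plan([])
E
```

```text
t 4.9 pos [611.2  19.4  87. ] yaw 18.3 F [-0.19  0.43 -4.88] grip 0.744 j [-0.16  0.65  1.4  -0.    1.09 -0.48]
```

Request:
move_arm([
  {"offset": [0,0,0.0007],"angular": [0,0,0],"jaw": 0.05},
  {"offset": [0,0,0.0014],"angular": [0,0,0],"jaw": 0.05},
  {"offset": [0,0,0.002],"angular": [0,0,0],"jaw": 0.05},
  {"offset": [0,0,0.002],"angular": [0,0,0],"jaw": 0.05},
])

```text
time_s: 5.4
eef_pos: [611.2, 19.3, 86.8]
ee_rot: [0.001, 0.585, 0.811, 0.0]
force: [-8.2, -0.9, 14.1]
grip_width: 0.742
```

Request:
move_arm([
  {"offset": [0,0,-0.001],"angular": [0,0,0],"jaw": 0.07},
  {"offset": [0,0,-0.001],"angular": [0,0,0],"jaw": 0.085},
  {"offset": [0,0,-0.001],"angular": [0,0,0],"jaw": 0.085},
  {"offset": [0,0,-0.001],"angular": [0,0,0],"jaw": 0.085},
])

```text
time_s: 5.9
eef_pos: [611.0, 19.4, 85.2]
ee_rot: [-0.0, 0.585, 0.811, -0.0]
force: [0.3, 0.9, -0.2]
grip_width: 0.999
```

Request:
move_arm([
  {"offset": [0,0,-0.03],"angular": [0,0,0],"jaw": 0.085},
  {"offset": [0,0,-0.08],"angular": [0,0,0],"jaw": 0.085},
  {"offset": [0,0,-0.14],"angular": [0,0,0],"jaw": 0.085},
  {"offset": [0,0,-0.145],"angular": [0,0,0],"jaw": 0.085},
])

```text
time_s: 6.4
eef_pos: [612.3, 19.3, 235.0]
ee_rot: [0.004, 0.585, 0.811, 0.002]
force: [-0.3, 0.5, -0.2]
grip_width: 0.996
```

Request:
move_arm([
  {"offset": [-0.05,-0.023,0],"angular": [0,0,0],"jaw": 0.085},
  {"offset": [-0.11,-0.05,0],"angular": [0,0,0],"jaw": 0.085},
  {"offset": [-0.16,-0.073,0],"angular": [0,0,0],"jaw": 0.085},
  {"offset": [-0.22,-0.1,0],"angular": [0,0,0],"jaw": 0.085},
  {"offset": [-0.274,-0.125,0],"angular": [0,0,0],"jaw": 0.085},
])

```text
time_s: 7.02
eef_pos: [577.9, -281.5, 229.4]
ee_rot: [-0.001, 0.585, 0.811, 0.0]
force: [0.7, -0.5, -0.5]
grip_width: 0.995
```

```bash
python3 - <<'E'
from h import *
plan([[578,-280,230,18.5],[578,-280,77,18.5]])
c=cap('wrist','w2'); print(proj(c,[[578,-280,120]]))
im=cv2.imread('pics/w2.png');h=cv2.cvtColor(im,cv2.COLOR_BGR2HSV)
m=cv2.inRange(h,(0,0,150),(40,110,255)); n,l,s,ce=cv2.connectedComponentsWithStats(m)
for i in range(1,n):
  if s[i,4]>1500:
    p=np.argwhere(l==i)[:,::-1].astype('float32'); r=cv2.minAreaRect(p); print(r, ray(c,*r[0],120))
E
```

```text
t 7.025 pos [ 577.9 -281.5  229.4] yaw 18.3 F [ 0.68 -0.52 -0.46] grip 0.995 j [-0.64  0.59  1.12  0.    1.44 -0.96]
off [0.0014, 0.0006, -0.0006] ang [-0.03, -0.06, -0.16]
off [0.0, 0.0, 0.153] ang [0.0, 0.0, 0.0]
[[325.4 243.7]]
((66.02837371826172, 105.43212890625), (217.63397216796875, 143.32347106933594), 32.15229415893555) [ 417.3 -250.   120. ]
((324.2284240722656, 243.0516357421875), (106.1316909790039, 107.42681121826172), 88.69805145263672) [ 577.2 -279.8  120. ]
```

Tin B sits where expected, so I descend, grip and lift.

Request:
move_arm([
  {"offset": [0.001,0,0.05],"angular": [0,0,-0.2],"jaw": 0.085},
  {"offset": [0.001,0,0.1],"angular": [0,0,-0.2],"jaw": 0.085},
  {"offset": [0.001,0,0.14],"angular": [0,0,-0.2],"jaw": 0.085},
  {"offset": [0.001,0,0.153],"angular": [0,0,-0.2],"jaw": 0.085},
  {"offset": [0.001,0,0.153],"angular": [0,0,-0.2],"jaw": 0.085},
])

```text
time_s: 7.7
eef_pos: [578.2, -278.7, 77.2]
ee_rot: [-0.0, 0.584, 0.812, -0.0]
force: [2.0, -0.1, 0.9]
grip_width: 0.994
```

Request:
move_arm([
  {"offset": [0,0,0],"angular": [0,0,0],"jaw": 0.05},
  {"offset": [0,0,0],"angular": [0,0,0],"jaw": 0.05},
  {"offset": [0,0,0],"angular": [0,0,0],"jaw": 0.05},
  {"offset": [0,0,0],"angular": [0,0,0],"jaw": 0.05},
  {"offset": [0,0,0],"angular": [0,0,0],"jaw": 0.05},
], squeeze=40)

```text
time_s: 8.32
eef_pos: [578.7, -279.3, 79.3]
ee_rot: [0.001, 0.584, 0.812, -0.0]
force: [-2.5, -0.3, 6.1]
grip_width: 0.743
```

Request:
move_arm([
  {"offset": [0,0,-0.01],"angular": [0,0,0],"jaw": 0.05},
  {"offset": [0,0,-0.03],"angular": [0,0,0],"jaw": 0.05},
  {"offset": [0,0,-0.04],"angular": [0,0,0],"jaw": 0.05},
  {"offset": [0,0,-0.04],"angular": [0,0,0],"jaw": 0.05},
  {"offset": [0,0,-0.04],"angular": [0,0,0],"jaw": 0.05},
])

```text
time_s: 8.95
eef_pos: [577.9, -278.5, 116.5]
ee_rot: [-0.001, 0.584, 0.812, -0.0]
force: [-0.0, 1.3, -2.3]
grip_width: 0.744
```

Request:
move_arm([
  {"offset": [0,0,0],"angular": [0,0,0],"jaw": 0.05},
  {"offset": [0,0,0],"angular": [0,0,0],"jaw": 0.05},
  {"offset": [0,0,0],"angular": [0,0,0],"jaw": 0.05},
])

```text
time_s: 9.32
eef_pos: [578.1, -278.7, 117.1]
ee_rot: [-0.0, 0.584, 0.812, -0.0]
force: [-0.9, -0.3, -2.7]
grip_width: 0.744
```

```bash
python3 - <<'E'
from h import *
plan([])
for n in range(3): ctrl.capture('wrist'); print(ctrl.sense()['force'])
E
```

```text
t 9.325 pos [ 578.1 -278.7  117.1] yaw 18.5 F [-0.94 -0.3  -2.68] grip 0.744 j [-0.63  0.68  1.27 -0.    1.2  -0.95]
[-1.11208878 -0.39181071 -3.18063104]
[ 0.46115837 -0.37629302 -3.20302789]
[ 0.0952913   0.26913738 -4.12339247]
```

B weighs about 3 N, so it is the part-full tin. I put it back and move on to C.

Request:
move_arm([
  {"offset": [0,0,0.02],"angular": [0,0,0],"jaw": 0.05},
  {"offset": [0,0,0.033],"angular": [0,0,0],"jaw": 0.05},
  {"offset": [0,0,0.037],"angular": [0,0,0],"jaw": 0.05},
  {"offset": [0,0,0.0385],"angular": [0,0,0],"jaw": 0.05},
  {"offset": [0,0,0.0395],"angular": [0,0,0],"jaw": 0.05},
])

```text
time_s: 10.1
eef_pos: [578.3, -278.9, 79.4]
ee_rot: [0.0, 0.584, 0.812, -0.0]
force: [-7.7, 2.0, 11.8]
grip_width: 0.748
```

Request:
move_arm([
  {"offset": [0,0,0],"angular": [0,0,0],"jaw": 0.05},
])

```text
time_s: 10.22
eef_pos: [578.3, -278.9, 79.4]
ee_rot: [0.0, 0.584, 0.812, -0.0]
force: [-5.6, 3.0, 6.3]
grip_width: 0.744
```

Request:
move_arm([
  {"offset": [0,0,0],"angular": [0,0,0],"jaw": 0.07},
  {"offset": [0,0,0],"angular": [0,0,0],"jaw": 0.085},
  {"offset": [0,0,0],"angular": [0,0,0],"jaw": 0.085},
  {"offset": [0,0,0],"angular": [0,0,0],"jaw": 0.085},
])

```text
time_s: 10.72
eef_pos: [578.2, -278.7, 77.7]
ee_rot: [0.0, 0.584, 0.812, 0.0]
force: [0.0, -0.4, 1.1]
grip_width: 0.992
```

Request:
move_arm([
  {"offset": [0,0,-0.03],"angular": [0,0,0],"jaw": 0.085},
  {"offset": [0,0,-0.08],"angular": [0,0,0],"jaw": 0.085},
  {"offset": [0,0,-0.14],"angular": [0,0,0],"jaw": 0.085},
  {"offset": [0,0,-0.153],"angular": [0,0,0],"jaw": 0.085},
  {"offset": [0,0,-0.153],"angular": [0,0,0],"jaw": 0.085},
])

```text
time_s: 11.35
eef_pos: [578.2, -278.7, 230.9]
ee_rot: [0.0, 0.584, 0.812, 0.0]
force: [-0.5, 0.1, 0.4]
grip_width: 0.996
```

```bash
python3 - <<'E'
from h import *
plan([[432,-263,230,73.5],[432,-263,77,73.5]])
E
```

```text
t 11.35 pos [ 578.2 -278.7  230.9] yaw 18.5 F [-0.53  0.12  0.44] grip 0.996 j [-0.63  0.59  1.12  0.    1.44 -0.95]
off [0.0614, -0.1336, 0.0008] ang [0.01, 0.05, -54.97]
off [0.0, 0.0, 0.153] ang [0.0, 0.0, 0.0]
```

Request:
move_arm([
  {"offset": [0.015,-0.033,0],"angular": [0,0,-10],"jaw": 0.085},
  {"offset": [0.035,-0.075,0],"angular": [0,0,-20],"jaw": 0.085},
  {"offset": [0.05,-0.11,0],"angular": [0,0,-30],"jaw": 0.085},
  {"offset": [0.061,-0.134,0],"angular": [0,0,-40],"jaw": 0.085},
  {"offset": [0.061,-0.134,0],"angular": [0,0,-50],"jaw": 0.085},
])

```text
time_s: 11.98
eef_pos: [430.0, -262.9, 229.1]
ee_rot: [-0.002, 0.184, 0.983, 0.001]
force: [0.2, -0.2, -1.0]
grip_width: 0.994
```

Request:
move_arm([
  {"offset": [0,0,0],"angular": [0,0,-5],"jaw": 0.085},
  {"offset": [0,0,0],"angular": [0,0,-5],"jaw": 0.085},
])

```text
time_s: 12.22
eef_pos: [431.3, -263.1, 229.1]
ee_rot: [-0.001, 0.144, 0.99, 0.001]
force: [0.2, 0.2, -0.3]
grip_width: 0.995
```

```bash
python3 - <<'E'
from h import *
plan([[432,-263,230,73.5],[432,-263,77,73.5]])
c=cap('wrist','w3'); print(proj(c,[[432,-263,120]]))
im=cv2.imread('pics/w3.png');h=cv2.cvtColor(im,cv2.COLOR_BGR2HSV)
m=cv2.inRange(h,(0,0,150),(40,110,255)); n,l,s,ce=cv2.connectedComponentsWithStats(m)
for i in range(1,n):
  if s[i,4]>1500:
    p=np.argwhere(l==i)[:,::-1].astype('float32'); r=cv2.minAreaRect(p); print(r, ray(c,*r[0],120))
E
```

```text
t 12.225 pos [ 431.3 -263.1  229.1] yaw 73.5 F [ 0.18  0.21 -0.31] grip 0.995 j [-0.78  0.28  1.57 -0.    1.29 -2.06]
off [-0.0007, 0.0003, -0.0009] ang [0.08, -0.16, -0.03]
off [0.0, 0.0, 0.153] ang [0.0, 0.0, 0.0]
[[323.6 246.6]]
((334.7975769042969, 104.44906616210938), (80.92906951904297, 85.58909606933594), 21.250505447387695) [ 355.7 -234.   120. ]
((321.0, 240.5), (103.0, 106.0), 90.0) [ 427.9 -263.4  120. ]
((358.84320068359375, 405.54461669921875), (116.73553466796875, 64.15738677978516), 3.7722837924957275) [ 545.4 -271.9  120. ]
```

Request:
move_arm([
  {"offset": [0.002,0,0.05],"angular": [0,0,0],"jaw": 0.085},
  {"offset": [0.002,0,0.1],"angular": [0,0,0],"jaw": 0.085},
  {"offset": [0.002,0,0.14],"angular": [0,0,0],"jaw": 0.085},
  {"offset": [0.002,0,0.153],"angular": [0,0,0],"jaw": 0.085},
  {"offset": [0.002,0,0.153],"angular": [0,0,0],"jaw": 0.085},
])

```text
time_s: 12.9
eef_pos: [429.8, -262.9, 77.8]
ee_rot: [-0.0, 0.144, 0.99, 0.0]
force: [-0.4, -1.4, 0.4]
grip_width: 0.996
```

Request:
move_arm([
  {"offset": [0,0,0],"angular": [0,0,0],"jaw": 0.05},
  {"offset": [0,0,0],"angular": [0,0,0],"jaw": 0.05},
  {"offset": [0,0,0],"angular": [0,0,0],"jaw": 0.05},
  {"offset": [0,0,0],"angular": [0,0,0],"jaw": 0.05},
  {"offset": [0,0,0],"angular": [0,0,0],"jaw": 0.05},
], squeeze=40)

```text
time_s: 13.52
eef_pos: [430.5, -263.7, 79.4]
ee_rot: [0.001, 0.143, 0.99, -0.001]
force: [-0.9, -1.1, 6.7]
grip_width: 0.744
```

Request:
move_arm([
  {"offset": [0,0,-0.01],"angular": [0,0,0],"jaw": 0.05},
  {"offset": [0,0,-0.03],"angular": [0,0,0],"jaw": 0.05},
  {"offset": [0,0,-0.04],"angular": [0,0,0],"jaw": 0.05},
  {"offset": [0,0,-0.04],"angular": [0,0,0],"jaw": 0.05},
  {"offset": [0,0,-0.04],"angular": [0,0,0],"jaw": 0.05},
])

```text
time_s: 14.15
eef_pos: [429.6, -262.7, 117.3]
ee_rot: [-0.0, 0.143, 0.99, 0.0]
force: [-1.0, 0.2, -1.1]
grip_width: 0.747
```

Request:
move_arm([
  {"offset": [0,0,0],"angular": [0,0,0],"jaw": 0.05},
  {"offset": [0,0,0],"angular": [0,0,0],"jaw": 0.05},
  {"offset": [0,0,0],"angular": [0,0,0],"jaw": 0.05},
])

```text
time_s: 14.52
eef_pos: [429.8, -262.9, 117.6]
ee_rot: [-0.0, 0.143, 0.99, 0.0]
force: [-0.6, 0.3, -1.6]
grip_width: 0.747
```

```bash
python3 - <<'E'
from h import *
plan([[428,-263,250,73.5],[597,290,250,81.5],[597,290,170,81.5]])
for n in range(3): ctrl.capture('wrist'); print(ctrl.sense()['force'])
E
```

```text
t 14.525 pos [ 429.8 -262.9  117.6] yaw 73.5 F [-0.61  0.25 -1.63] grip 0.747 j [-0.78  0.41  1.72 -0.    1.02 -2.07]
off [0.0017, -0.0006, -0.1324] ang [0.01, -0.01, 0.03]
off [-0.005, 0.5782, 0.0] ang [0.0, 0.0, -8.0]
off [0.0, 0.0, 0.08] ang [0.0, 0.0, 0.0]
[-0.45625343 -0.50574793 -1.21268046]
[-0.26491549 -0.23450938 -1.99318509]
[-0.81334371 -0.04730869 -1.5466678 ]
```

C weighs about 1.6 N, so it is the empty one and goes to the platform.

Request:
move_arm([
  {"offset": [0,0,-0.04],"angular": [0,0,0],"jaw": 0.05},
  {"offset": [0,0,-0.09],"angular": [0,0,0],"jaw": 0.05},
  {"offset": [0,0.02,-0.125],"angular": [0,0,0],"jaw": 0.05},
  {"offset": [0,0.06,-0.132],"angular": [0,0,0],"jaw": 0.05},
  {"offset": [0,0.11,-0.132],"angular": [0,0,0],"jaw": 0.05},
])

```text
time_s: 15.3
eef_pos: [461.3, -156.8, 250.6]
ee_rot: [0.001, 0.144, 0.99, -0.0]
force: [1.0, -0.4, -1.4]
grip_width: 0.744
```

Request:
move_arm([
  {"offset": [0,0.055,0],"angular": [0,0,0],"jaw": 0.05},
  {"offset": [0,0.11,0],"angular": [0,0,0],"jaw": 0.05},
  {"offset": [0,0.165,0],"angular": [0,0,0],"jaw": 0.05},
  {"offset": [0,0.22,0],"angular": [0,0,-2],"jaw": 0.05},
  {"offset": [0,0.275,0],"angular": [0,0,-8],"jaw": 0.05},
])

```text
time_s: 15.92
eef_pos: [539.2, 108.1, 249.8]
ee_rot: [0.0, 0.072, 0.997, -0.0]
force: [1.1, -1.4, -0.8]
grip_width: 0.744
```

```bash
python3 - <<'E'
from h import *
plan([[597,290,250,81.5],[597,290,170,81.5]])
E
```

```text
t 15.925 pos [539.2 108.1 249.8] yaw 81.7 F [ 1.08 -1.35 -0.82] grip 0.744 j [-0.02  0.36  1.41 -0.    1.37 -1.44]
off [-0.0309, 0.1883, -0.0002] ang [-0.0, 0.01, 0.19]
off [0.0, 0.0, 0.08] ang [0.0, 0.0, 0.0]
```

Request:
move_arm([
  {"offset": [-0.009,0.055,0],"angular": [0,0,0],"jaw": 0.05},
  {"offset": [-0.018,0.11,0],"angular": [0,0,0],"jaw": 0.05},
  {"offset": [-0.028,0.16,0],"angular": [0,0,0],"jaw": 0.05},
  {"offset": [-0.031,0.188,0],"angular": [0,0,0],"jaw": 0.05},
  {"offset": [-0.031,0.188,0],"angular": [0,0,0],"jaw": 0.05},
])

```text
time_s: 16.55
eef_pos: [597.1, 289.3, 248.8]
ee_rot: [-0.001, 0.073, 0.997, -0.0]
force: [0.0, -1.1, -2.8]
grip_width: 0.743
```

Request:
move_arm([
  {"offset": [0,0,0.03],"angular": [0,0,0],"jaw": 0.05},
  {"offset": [0,0,0.06],"angular": [0,0,0],"jaw": 0.05},
  {"offset": [0,0,0.075],"angular": [0,0,0],"jaw": 0.05},
  {"offset": [0,0,0.082],"angular": [0,0,0],"jaw": 0.05},
  {"offset": [0,0,0.082],"angular": [0,0,0],"jaw": 0.05},
])

```text
time_s: 17.18
eef_pos: [597.5, 287.5, 168.3]
ee_rot: [0.0, 0.074, 0.997, 0.0]
force: [0.1, 0.8, -0.8]
grip_width: 0.744
```

Request:
move_arm([
  {"offset": [0,0,0.002],"angular": [0,0,0],"jaw": 0.05},
  {"offset": [0,0,0.004],"angular": [0,0,0],"jaw": 0.05},
  {"offset": [0,0,0.005],"angular": [0,0,0],"jaw": 0.05},
  {"offset": [0,0,0.006],"angular": [0,0,0],"jaw": 0.05},
  {"offset": [0,0,0.006],"angular": [0,0,0],"jaw": 0.05},
])

```text
time_s: 17.8
eef_pos: [597.4, 287.8, 162.0]
ee_rot: [0.0, 0.074, 0.997, 0.0]
force: [0.0, 0.4, 0.2]
grip_width: 0.747
```

```bash
python3 - <<'E'
from h import *
plan([])
for n in range(3): ctrl.capture('wrist'); print(ctrl.sense()['force'])
E
```

```text
t 17.8 pos [597.4 287.8 162. ] yaw 81.5 F [0.05 0.38 0.2 ] grip 0.747 j [ 0.27  0.68  1.14  0.    1.32 -1.15]
[ 0.26297369 -0.22811395 -0.85969872]
[ 0.15446299 -0.00735909  0.81142981]
[ 0.43301754 -0.37739879  0.23463192]
```

Request:
move_arm([
  {"offset": [0,0,0],"angular": [0,0,0],"jaw": 0.066},
  {"offset": [0,0,0],"angular": [0,0,0],"jaw": 0.075},
  {"offset": [0,0,0],"angular": [0,0,0],"jaw": 0.085},
  {"offset": [0,0,0],"angular": [0,0,0],"jaw": 0.085},
])

```text
time_s: 18.45
eef_pos: [597.3, 287.7, 161.8]
ee_rot: [-0.0, 0.074, 0.997, -0.0]
force: [0.6, 0.1, -0.4]
grip_width: 0.993
```

Request:
move_arm([
  {"offset": [0,0,-0.03],"angular": [0,0,0],"jaw": 0.085},
  {"offset": [0,0,-0.08],"angular": [0,0,0],"jaw": 0.085},
  {"offset": [0,0,-0.12],"angular": [0,0,0],"jaw": 0.085},
  {"offset": [-0.05,-0.02,-0.12],"angular": [0,0,0],"jaw": 0.085},
  {"offset": [-0.05,-0.07,-0.12],"angular": [0,0,0],"jaw": 0.085},
])

```text
time_s: 19.08
eef_pos: [639.0, 210.5, 277.9]
ee_rot: [-0.001, 0.073, 0.997, -0.0]
force: [0.7, -0.5, -1.4]
grip_width: 0.99
```

Request:
move_arm([
  {"offset": [0.03,-0.05,0],"angular": [0,0,0],"jaw": 0.085},
  {"offset": [0.05,-0.11,0],"angular": [0,0,0],"jaw": 0.085},
  {"offset": [0.08,-0.15,0],"angular": [0,0,0],"jaw": 0.085},
  {"offset": [0.12,-0.18,0],"angular": [0,0,0],"jaw": 0.085},
  {"offset": [0.12,-0.18,0],"angular": [0,0,0],"jaw": 0.085},
])

```text
time_s: 19.7
eef_pos: [489.4, 49.8, 282.3]
ee_rot: [0.0, 0.075, 0.997, -0.0]
force: [0.8, 0.4, 0.5]
grip_width: 0.999
```

```bash
python3 - <<'E'
from h import *
plan([])
cap('top','top2')
im=cv2.imread('pics/top2.png')
cv2.imwrite('pics/c3.png',np.hstack([cv2.resize(im[180:330,95:225],(520,600),interpolation=cv2.INTER_CUBIC),cv2.resize(im[180:330,230:300],(280,600),interpolation=cv2.INTER_CUBIC)]))
E
```

```text
t 19.7 pos [489.4  49.8 282.3] yaw 81.4 F [0.81 0.43 0.53] grip 0.999 j [-0.14  0.21  1.52 -0.    1.41 -1.56]
```

View pics/c3.png

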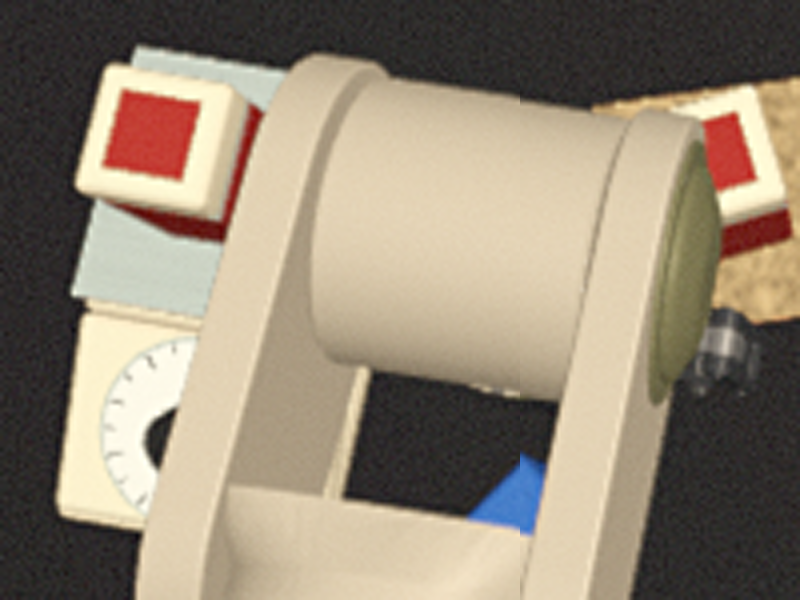

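The arm hides the dial from the top camera, though the tin stands on the platform and the other is on the mat. I'll look with the wrist camera along the knob axis, which is also the knob approach.

```bash
cat >> h.py <<'E'
YS=-8.2
sx=np.array([np.cos(np.radians(YS)),np.sin(np.radians(YS)),0]); sy=np.array([-sx[1],sx[0],0])
nn=np.cos(np.radians(15))*np.array([0,0,1])-np.sin(np.radians(15))*sx
def kn(turn=0): # tool z=-n, y=scale y, turned clockwise (from above) by deg
    return R.from_matrix(np.array([np.cross(sy,-nn),sy,-nn]).T)*R.from_euler('z',turn,degrees=True)
E
python3 - <<'E'
from h import *
c0=np.array([469,310,43.])
print(c0+150*nn); plan([[*(c0+150*nn),kn()]])
E
```

```text
[430.57405916 315.53726266 187.88887394]
t 19.75 pos [490.8  50.3 282.5] yaw 81.5 F [0.73 0.13 0.21] grip 0.995 j [-0.14  0.21  1.52  0.    1.41 -1.56]
off [0.0991, 0.2533, 0.0945] ang [-0.04, -14.93, -0.34]
```

Request:
move_arm([
  {"offset": [0.02,0.05,0.02],"angular": [0,-3,0],"jaw": 0.085},
  {"offset": [0.04,0.1,0.04],"angular": [0,-6,0],"jaw": 0.085},
  {"offset": [0.06,0.15,0.06],"angular": [0,-9,0],"jaw": 0.085},
  {"offset": [0.08,0.2,0.075],"angular": [0,-12,0],"jaw": 0.085},
  {"offset": [0.099,0.253,0.0945],"angular": [0,-15,0],"jaw": 0.085},
])

```text
time_s: 20.38
eef_pos: [430.7, 318.4, 187.2]
ee_rot: [0.132, 0.073, 0.989, -0.009]
force: [0.4, -0.5, -0.3]
grip_width: 0.994
```

Request:
move_arm([
  {"offset": [0,0,0],"angular": [0,0,0],"jaw": 0.065},
  {"offset": [0,0,0],"angular": [0,0,0],"jaw": 0.065},
])

```text
time_s: 20.62
eef_pos: [431.1, 316.0, 187.4]
ee_rot: [0.13, 0.073, 0.989, -0.01]
force: [-0.4, -0.5, 0.9]
grip_width: 0.765
```

```bash
python3 - <<'E'
from h import *
c0=np.array([469,310,43.])
plan([[*(c0+150*nn),kn()]])
c=cap('wrist','w4'); print(proj(c,[c0,c0+31*nn,c0+43*sx]))
E
```

```text
t 20.625 pos [431.1 316.  187.4] yaw 81.6 F [-0.38 -0.46  0.94] grip 0.765 j [ 0.48  0.3   1.69 -0.19  0.95 -0.84]
off [0.0003, -0.0006, -0.0006] ang [-0.05, 0.01, -0.21]
[[322.8 228.8]
 [322.6 240.5]
 [323.1 279.3]]
```

View pics/w4.png

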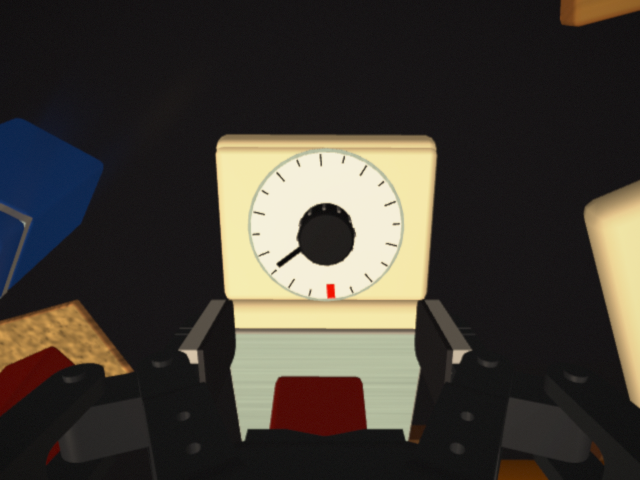

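The wrist view shows the dial centre at (326,225), knob top at (326,236), pointer tip at (279,265) and zero mark at (331,290).

```bash
cat >> h.py <<'E'
def rayp(c,u,v,P,h=0):
    K=np.array(c['intrinsics']);Rm=cv2.Rodrigues(np.array(c['rvec'],float))[0];t=np.array(c['tvec'],float).ravel()
    o=-Rm.T@t; d=Rm.T@np.linalg.inv(K)@[u,v,1]; P=P+h*nn; return o+d*((P-o)@nn)/(d@nn)
ex=np.cross(sy,nn)
def ang(c,u,v,P,h=0):
    d=rayp(c,u,v,P,h)-P-h*nn; return np.round([np.linalg.norm(d),np.degrees(np.arctan2(d@sy,d@ex))],1)
E
python3 - <<'E'
from h import *
c=dict(np.load('pics/w4.npz')); im=cv2.imread('pics/w4.png'); hsv=cv2.cvtColor(im,cv2.COLOR_BGR2HSV)
c0=np.array([469,310,43.])
E=[rayp(c,u,v,c0) for u,v in [(249,225),(403,225),(326,149),(326,299)]]
print(np.round(E,1)); k=rayp(c,326,236,c0,31)-31*nn; print('knob',k)
P=(np.mean(E,axis=0)+k)/2; print('P',P)
m=cv2.inRange(hsv,(0,150,100),(10,255,255)); ys,xs=np.where(m[275:305,310:350]); print('mark',xs.mean()+310,ys.mean()+275,ys.min()+275,ys.max()+275)
print(ang(c,xs.mean()+310,ys.mean()+275,P),ang(c,279,265,P,2))
np.save('P.npy',P)
for t in (0,): plan([[*(P+60*nn),kn()],[*(P+18.5*nn),kn()]])
E
```

```text
[[459.  259.7  42.3]
 [474.5 365.4  42.3]
 [417.5 319.8  29. ]
 [519.6 304.8  56.6]]
knob [466.56522673 312.48931436  42.25913952]
P [467.11069631 312.45703354  42.40503705]
mark 330.4 290.6 284 297
[48.5  3.7] [ 43.5 -49.9]
t 20.675 pos [431.4 315.4 187.7] yaw 81.5 F [-0.36  0.22 -1.24] grip 0.761 j [ 0.48  0.3   1.69 -0.19  0.95 -0.84]
off [0.0031, 0.0022, 0.0896] ang [-0.05, 0.03, -0.29]
off [-0.0, 0.0, 0.0415] ang [0.0, 0.0, 0.0]
```

Request:
move_arm([
  {"offset": [0.003,0.002,0.04],"angular": [0,0,0],"jaw": 0.065},
  {"offset": [0.003,0.002,0.08],"angular": [0,0,0],"jaw": 0.065},
  {"offset": [0.003,0.002,0.11],"angular": [0,0,0],"jaw": 0.065},
  {"offset": [0.003,0.002,0.13],"angular": [0,0,0],"jaw": 0.065},
  {"offset": [0.003,0.002,0.13],"angular": [0,0,0],"jaw": 0.065},
])

```text
time_s: 21.3
eef_pos: [462.0, 311.7, 60.3]
ee_rot: [0.129, 0.074, 0.989, -0.01]
force: [-0.1, -0.3, -0.5]
grip_width: 0.761
```

Request:
move_arm([
  {"offset": [0,0,0],"angular": [0,0,0],"jaw": 0.065},
  {"offset": [0,0,0],"angular": [0,0,0],"jaw": 0.065},
])

```text
time_s: 21.55
eef_pos: [461.8, 313.1, 62.1]
ee_rot: [0.131, 0.073, 0.989, -0.009]
force: [0.3, -0.5, 0.5]
grip_width: 0.758
```

```bash
python3 - <<'E'
from h import *
P=np.load('P.npy'); plan([[*(P+19.5*nn),kn()]])
E
```

```text
t 21.55 pos [461.8 313.1  62.1] yaw 81.5 F [ 0.29 -0.51  0.46] grip 0.758 j [ 0.45  0.52  1.74 -0.24  0.67 -0.8 ]
off [-0.0001, 0.0001, 0.0009] ang [-0.01, 0.09, -0.29]
```

Request:
move_arm([
  {"offset": [0,0,0],"angular": [0,0,0],"jaw": 0.045},
  {"offset": [0,0,0],"angular": [0,0,0],"jaw": 0.025},
  {"offset": [0,0,0],"angular": [0,0,0],"jaw": 0.025},
  {"offset": [0,0,0],"angular": [0,0,0],"jaw": 0.025},
  {"offset": [0,0,0],"angular": [0,0,0],"jaw": 0.025},
], squeeze=25)

```text
time_s: 22.18
eef_pos: [461.2, 312.4, 61.7]
ee_rot: [0.13, 0.073, 0.989, -0.01]
force: [-3.2, -6.1, 8.9]
grip_width: 0.41
```

Request:
move_arm([
  {"offset": [0,0,0],"angular": [0,0,8],"jaw": 0.025},
  {"offset": [0,0,0],"angular": [0,0,16],"jaw": 0.025},
  {"offset": [0,0,0],"angular": [0,0,24],"jaw": 0.025},
  {"offset": [0,0,0],"angular": [0,0,32],"jaw": 0.025},
  {"offset": [0,0,0],"angular": [0,0,40],"jaw": 0.025},
])

```text
time_s: 22.8
eef_pos: [461.9, 313.8, 61.9]
ee_rot: [0.126, 0.409, 0.903, 0.037]
force: [1.0, 4.3, 1.9]
grip_width: 0.414
```

Request:
move_arm([
  {"offset": [0,0,0],"angular": [0,0,8],"jaw": 0.025},
  {"offset": [0,0,0],"angular": [0,0,13.6],"jaw": 0.025},
  {"offset": [0,0,0],"angular": [0,0,13.6],"jaw": 0.025},
  {"offset": [0,0,0],"angular": [0,0,13.6],"jaw": 0.025},
])

```text
time_s: 23.3
eef_pos: [462.4, 314.1, 62.0]
ee_rot: [0.121, 0.511, 0.849, 0.052]
force: [3.5, 4.7, 0.9]
grip_width: 0.41
```

```bash
python3 - <<'E'
from h import *
P=np.load('P.npy'); plan([[*(P+19.5*nn),kn(53.6)]]); print(ctrl.sense()['wrist_torque'])
c=cap('wrist','w5'); im=cv2.imread('pics/w5.png'); print(proj(c,[P,P+48*ex,P+43*(ex*np.cos(np.radians(50))-sy*np.sin(np.radians(50)))]))
E
```

```text
t 23.3 pos [462.4 314.1  62. ] yaw 28.9 F [3.45 4.71 0.93] grip 0.41 j [ 0.45  0.52  1.74 -0.24  0.67  0.13]
off [-0.0006, -0.0008, 0.0007] ang [0.21, 0.02, -0.28]
[ 0.75091556 -0.25488211  0.19407603]
[[321.6 308.6]
 [415.1 371.4]
 [328.6 401.8]]
```

View pics/w5.png

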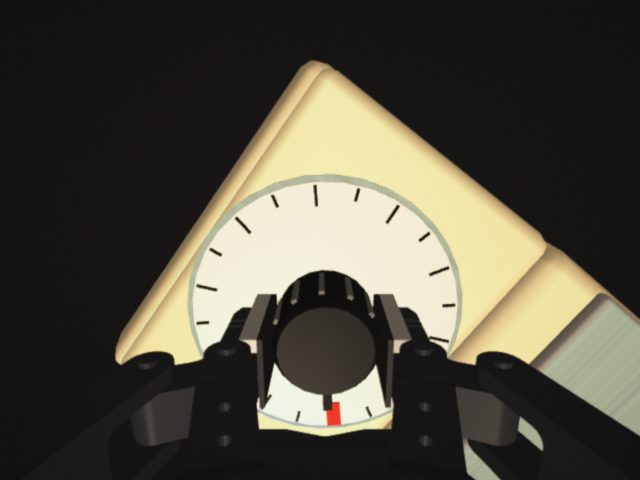

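The red mark at (333,414) sits about 2.6° short of the pointer tip at (328,408), so I turn a little further clockwise, then release and retreat.

Request:
move_arm([
  {"offset": [0,0,0],"angular": [0,0,1.5],"jaw": 0.025},
  {"offset": [0,0,0],"angular": [0,0,2.6],"jaw": 0.025},
  {"offset": [0,0,0],"angular": [0,0,2.6],"jaw": 0.025},
  {"offset": [0,0,0],"angular": [0,0,2.6],"jaw": 0.025},
])

```text
time_s: 23.85
eef_pos: [462.5, 314.2, 62.0]
ee_rot: [0.12, 0.53, 0.838, 0.055]
force: [3.6, 4.8, 0.9]
grip_width: 0.413
```

Request:
move_arm([
  {"offset": [0,0,0],"angular": [0,0,2.6],"jaw": 0.06},
])

```text
time_s: 23.98
eef_pos: [461.5, 313.3, 61.3]
ee_rot: [0.118, 0.549, 0.825, 0.056]
force: [-0.6, -0.3, 0.0]
grip_width: 0.61
```

```bash
python3 - <<'E'
from h import *
P=np.load('P.npy'); plan([[*(P+150*nn),kn()]])
E
```

```text
t 23.975 pos [461.5 313.3  61.3] yaw 23.6 F [-0.55 -0.25  0.01] grip 0.61 j [ 0.45  0.52  1.74 -0.24  0.67  0.23]
off [-0.0004, 0.0005, -0.1303] ang [-0.01, 0.06, -59.11]
```

Request:
move_arm([
  {"offset": [0,0,0],"angular": [0,0,0],"jaw": 0.065},
  {"offset": [0,0,-0.03],"angular": [0,0,0],"jaw": 0.065},
  {"offset": [0,0,-0.08],"angular": [0,0,-10],"jaw": 0.065},
  {"offset": [0,0,-0.13],"angular": [0,0,-20],"jaw": 0.065},
  {"offset": [0,0,-0.13],"angular": [0,0,-30],"jaw": 0.065},
])

```text
time_s: 24.6
eef_pos: [428.6, 318.9, 190.5]
ee_rot: [0.131, 0.313, 0.94, 0.025]
force: [0.3, 0.2, -1.4]
grip_width: 0.762
```

Request:
move_arm([
  {"offset": [0,0,0],"angular": [0,0,0],"jaw": 0.065},
  {"offset": [0,0,0],"angular": [0,0,0],"jaw": 0.065},
  {"offset": [0,0,0],"angular": [0,0,0],"jaw": 0.065},
  {"offset": [0,0,0],"angular": [0,0,0],"jaw": 0.065},
])

```text
time_s: 25.1
eef_pos: [428.0, 317.9, 186.1]
ee_rot: [0.128, 0.317, 0.939, 0.023]
force: [-0.2, -0.7, 0.5]
grip_width: 0.756
```

```bash
python3 - <<'E'
from h import *
P=np.load('P.npy'); plan([])
c=cap('wrist','w6'); im=cv2.imread('pics/w6.png'); 
a=np.radians(50); T=P+43*(ex*np.cos(a)-sy*np.sin(a)); u,v=proj(c,[T])[0]; pc=proj(c,[P])[0]; print(u,v,pc)
u0,v0=int(u)-60,int(v)-75; np.save('o.npy',[u0,v0]); print(u0,v0)
cv2.imwrite('pics/c6.png',cv2.resize(im[v0:v0+120,u0:u0+140],None,fx=5,fy=5,interpolation=cv2.INTER_CUBIC))
hsv=cv2.cvtColor(im,cv2.COLOR_BGR2HSV); m=cv2.inRange(hsv,(0,150,100),(10,255,255)); m[:v0]=0;m[v0+120:]=0;m[:,:u0]=0;m[:,u0+140:]=0
ys,xs=np.where(m); print(len(xs),xs.mean(),ys.mean(),ang(c,xs.mean(),ys.mean(),P))
E
```

```text
t 25.1 pos [428.  317.9 186.1] yaw 53.5 F [-0.16 -0.71  0.52] grip 0.756 j [ 0.49  0.3   1.69 -0.19  0.95 -0.33]
303.8 284.9 [325.1 230.8]
243 209
92 300.5326086956522 291.44565217391306 [ 48.6 -50.5]
```

View pics/c6.png

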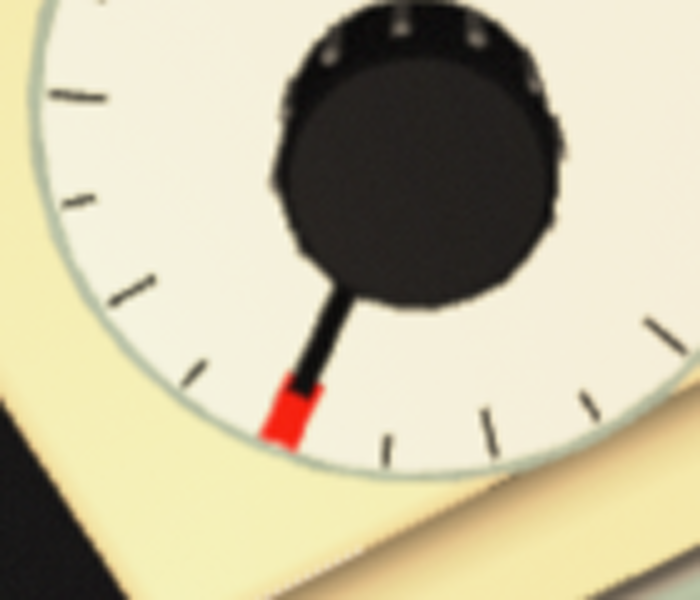

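The pointer tip now lies on the red mark at crop (300,390). I back off and do a last check of the whole scene.

Request:
move_arm([
  {"offset": [0,0,-0.05],"angular": [0,0,0],"jaw": 0.065},
  {"offset": [0,0,-0.1],"angular": [0,0,0],"jaw": 0.065},
  {"offset": [0,0,-0.1],"angular": [0,0,0],"jaw": 0.065},
  {"offset": [0,0,-0.1],"angular": [0,0,0],"jaw": 0.065},
])

```text
time_s: 25.65
eef_pos: [402.2, 321.6, 282.3]
ee_rot: [0.128, 0.317, 0.94, 0.023]
force: [-0.8, -1.1, -0.7]
grip_width: 0.759
```

```bash
python3 - <<'E'
from h import *
plan([]); c=cap('scene','scene9'); cap('top','top9')
for n,z in (('plat',203),('mat',128),('B',120)):
    print(n,proj(c,[{'plat':[597,290,z],'mat':[611,19.5,z],'B':[578,-280,z]}[n]]))
E
```

```text
t 25.65 pos [402.2 321.6 282.3] yaw 53.5 F [-0.76 -1.09 -0.68] grip 0.759 j [ 0.52  0.18  1.59 -0.18  1.18 -0.34]
plat [[476.1 259.9]]
mat [[342.3 243.3]]
B [[231.7 194.8]]
```

View pics/scene9.png

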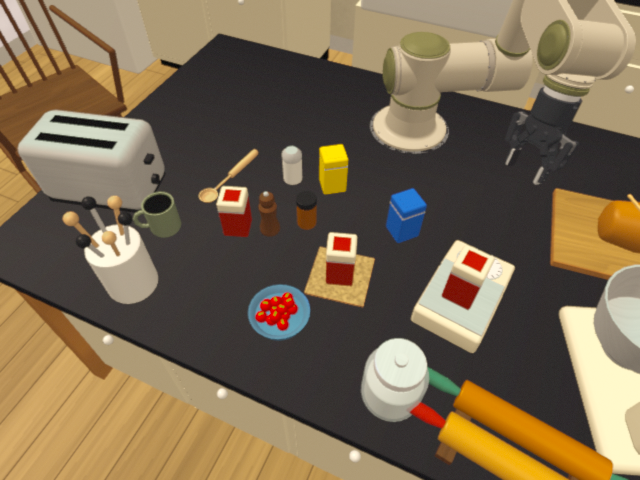

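In the scene view the tins stand upright, within a few pixels of where they should be: platform lid at (473,262), mat lid at (342,243) and tin B at (233,196). The bystanders haven't moved.

```bash
python3 -c "
from rig import ctrl
print(ctrl.finish_job())"
```

```text
the job is handed in; nothing more can be done
None
```

The job is done and handed in at about 26 s on the robot's clock.

| Tin | Position at start | Weight felt | Found to be | Where it is now |
|---|---|---|---|---|
| A | by the spice jar | about 5 N | full | middle of the cork mat |
| B | by the pepper mill | about 3 N | part full | back in its own place |
| C | by the sugar shaker | about 1.6 N | empty | middle of the scale's platform |

With the empty tin on the platform I turned the knob about 56° clockwise. In the last close view the pointer's tip lies on the red zero mark, both at about -50° on the dial.

The final scene picture shows all three tins upright, within a few pixels of their intended positions. The bystanders look unmoved, and the gripper is well clear of everything.

- **Knob release:** the release command turned the gripper about 2.6° more than I meant as it opened, but the reading afterwards was still on zero.
- **Empty tin's weight:** the pointer suggests about 1.4 N against about 1.6 N felt at the wrist. Both are within the limits.

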